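# Put the espresso prep line back in order

## Task

After cleaning, all four things of the espresso prep line were put back in the wrong places. Give each its own place again: the levelling tool, the tablet tub and the needle tool each stand fully seated in the walnut holder whose well is bored for it, and the steel dosing cup stands in the middle of the scale's pan. Every place is taken, so one thing has to wait on the free tamping mat or on bare counter meanwhile; keep everything upright and leave the portafilter where it lies.

Things in the scene. Friction and masses are not known exactly. Their poses are not given: they have to be found in the camera images.
- leveller: coffee levelling tool: plain grey metal disc 62 mm in diameter, 32 mm high, flat below and above, 0.31 kg. Origin: centre of its underside, z up. At the start it stands across the mouth of the needle tool's holder (underside 22 mm above the counter). Its own place is the widest walnut holder, where 20 mm of it stands above the holder
- tub: white plastic tub of cleaning tablets with screw cap (closed for good), upright cylinder 49 mm in diameter, 81 mm high, 0.14 kg. Origin: centre of its underside, z up. At the start it stands on the scale's pan. Its own place is the middle walnut holder
- needle_tool: needle stirring tool in its wooden stand, one rigid dark piece 107 mm high, 0.06 kg: a round foot 37 mm in diameter and 24 mm high, above it a slender round handle up to 21 mm in diameter; take it by the handle. Origin: centre of the foot's underside, z along the handle. At the start it stands in the tub's holder. Its own place is the smallest walnut holder
- dosing_cup: plain steel dosing cup without handle, open at the top, 60 mm in diameter (foot 56 mm), 59 mm high, 0.11 kg, stiff enough to be taken across the outside. Origin: centre of its underside, z up. At the start it stands in the levelling tool's holder. Its own place is the middle of the scale's pan
- leveller_holder: turned brown walnut ring-shaped holder, 99 mm across, 22 mm high, fixed to the counter. From its top opens a round well 70 mm in diameter, 12 mm deep, its flat cork floor 10 mm above the counter; the mouth is countersunk at 45 degrees, 4.5 mm wide all round. The widest of the three holders and the home of the levelling tool. Origin: on its axis at counter level; z up
- tub_holder: turned brown walnut ring-shaped holder, 91 mm across, 22 mm high, fixed to the counter. From its top opens a round well 57 mm in diameter, 12 mm deep, its flat cork floor 10 mm above the counter; the mouth is countersunk at 45 degrees, 4.5 mm wide all round. The middle one of the three holders and the home of the tablet tub. Origin: on its axis at counter level; z up
- needle_holder: turned brown walnut ring-shaped holder, 83 mm across, 22 mm high, fixed to the counter. From its top opens a round well 45 mm in diameter, 12 mm deep, its flat cork floor 10 mm above the counter; the mouth is countersunk at 45 degrees, 4.5 mm wide all round. The smallest of the three holders and the home of the needle tool. Origin: on its axis at counter level; z up
- scale: black bar scale 140 mm (x) by 118 mm (y), 23 mm high, fixed to the counter, display and keys on its -x side. The steel pan on top measures 94 by 104 mm, is 23 mm above the counter, and its middle lies 16 mm from the origin along the scale's own +x. Origin: centre of the underside; the dosing cup goes to the middle of the pan
- mat: empty grey ribbed tamping mat, 130 by 130 mm, fixed; flat inside its 5 mm wide rim, which is 1.5 mm higher. Its surface is 4 to 5 mm above the counter. A free place to set something down. Origin: centre of its underside. (Beware: behind the row of five places the tall espresso machine rises from about x = 0.64 m, for y from -0.2 to 0.45 m)
- portafilter: portafilter with a black handle and a tamper in its basket, 208 by 78 mm, 104 mm high, lying behind the work on the right; not part of the job. Origin: middle of its length, at counter level, handle along its -x
Not all that is in view belongs to the job. There is more than one size of the needle_tool; the job needs the larger.

How it is judged:
By the outcome, as a careful person would: the job done as asked, in the order asked, and still so for the second after the job is handed in, with the robot touching nothing.
It also fails if it takes over 144 s, if anything falls off the work surface, if the arm or the gripper's body presses on something with over 40 N, if the wrist force passes 120 N, or if a joint passes its speed limit or range.

## Robot

A 7-joint arm with a two-finger parallel gripper is mounted at the origin on a cart in front of the work surface, level with it; the furniture and walls round the work are solid. World frame = base frame: x ahead of the robot, y to its left, z up, the work surface at z = 0. Lengths are in m, angles in rad, forces in N, time in s.
With the tool pointing down it reaches from about 0.4 to 0.875 m from the base axis. Payload 19.3 kg.
Tool frame: the origin (TCP) lies at the very end of the fingers, on their centre line; the grasp point (between the pads) lies 19 mm behind it; z points along the fingers, y is the line along which they close (so a half turn about z gives the same grasp; the last joint's range is limited). The gripper opens to 85 mm and grips with 20 to 120 N. Pads are 22 mm wide; open, the fingers measure 114 mm over their backs; the gripper's body (76 mm by 85 mm) begins 54 mm behind the grasp point. The pads swing forward as they close: fully open they stand 13 mm farther back than shut.
Start: joints at [-1.291, 0.521, -0.036, 1.599, 0.021, 1.021, -0.113], TCP at [0.214, 0.587, 0.231] pointing down, gripper open.
Joint ranges: [-2.91, 2.91], [-0.3, 2.13], [-1.5, 1.42], [0.17, 2.43], [-1.26, 4.41], [0.16, 1.93], [-2.52, 2.52]. Speed limits (rad/s): [1.89, 1.89, 2.39, 2.39, 3.01, 3.01, 3.01].

## Interface

Orientations are given as [roll, pitch, yaw] about the fixed x, y, z axes, in that order (R = Rz(yaw) Ry(pitch) Rx(roll)).
In Python, from workcell import bot gives the robot as it stands.
- The arm moves only by the shell command python3 -m crank 'ROWS' [FORCE]. ROWS is a JSON object of lists of equal length, an entry for each row: "travel": the shift along the world's x, y, z in cm, a list of three; "turn": the turn, a rotation vector about the world's x, y, z in degrees, a list of three; "gripper": the closure, from 0 (fully open) to 1 (shut). A call has exactly 5 rows; each row is the pose to reach, as a shift and turn from the pose commanded when the call began; what a row does not reach only later rows make up. A row lasts 1/10 s, in which the tool goes at most 50 mm and 8.59 degrees, less where a joint would pass 70% of its speed; a pose out of reach is approached as far as the arm can. A call with a gripper value outside its range is refused whole. The fingers move at their own pace and stop on an object; FORCE is the grip in N (left out, the last holds). Time passes only in rows, so rows that repeat a pose let the fingers close, or fill a call up. It gives the time, the measured TCP pose, the force, the opening and the grip force at its end, in the units of the state.
- bot.observe(): the state, without advancing time (a new reading comes with each control period).
- bot.grab_frame(name): name is "side" or "top" or "wrist"; returns a dict with "pixels" (400x640x3 uint8, red, green, blue), "fx", "fy", "cx", "cy" (pixels), "extrinsics" (4x4, takes a point from world to camera coordinates). Camera axes: x right, y down, z forward; pixel columns grow to the right and rows downward; lengths in m; the calibration is good to about 2 mm. A picture is of the moment at which its call begins. There is no depth.
- bot.job_done(): hands the job in; it is judged then, once.
The state is a dict: "clock": time; "qpos": joint angles; "qd": joint speeds; "joint_efforts": joint torques, N m; "position": TCP position; "tool_rot": TCP orientation; "force": force on the tool from outside, world axes, zero at the start; "moment": the same for the moment, N m; "grip_width": finger opening in m; "finger_force": force on a finger pad.
Only numpy, scipy, OpenCV 4.12 (cv2) and the standard library are available. Lean on these libraries where they do the work, as an engineer would, in place of code of your own. Each camera call takes 0.05 s, during which the arm holds its last target. There are 200 camera calls.

## Working session

There is one attempt and no reset: what is moved stays moved. The work goes in short steps, Python scripts to look and compute and a shell command to move; the robot and the scene stay as the last step left them, time stands still between calls to the robot, and variables do not carry over. Pictures are saved under pics/ and viewed, at most 14 in all, crops included, and the job is handed in when it is done.

```bash
mkdir -p pics; cat > h.py <<'E'
import numpy as np,cv2
from workcell import bot
def grab(n,f):
    d=bot.grab_frame(n); cv2.imwrite('pics/'+f+'.png',cv2.cvtColor(d['pixels'],cv2.COLOR_RGB2BGR))
    np.savez('pics/'+f+'.npz',K=[d['fx'],d['fy'],d['cx'],d['cy']],E=d['extrinsics']); return d
def w(f,u,v,z):
    d=np.load('pics/'+f+'.npz');fx,fy,cx,cy=d['K'];E=d['E'];R=E[:3,:3];c=-R.T@E[:3,3]
    r=R.T@np.array([(u-cx)/fx,(v-cy)/fy,1]);return c+r*(z-c[2])/r[2]
def px(f,p):
    d=np.load('pics/'+f+'.npz');fx,fy,cx,cy=d['K'];E=d['E'];q=E[:3,:3]@np.array(p)+E[:3,3];return np.array([fx*q[0]/q[2]+cx,fy*q[1]/q[2]+cy])
E
python3 - <<'E'
from h import *
for n in('top','side'):
    d=grab(n,n+'1');print(n,d['fx'],np.round(d['extrinsics'],3).tolist())
s=bot.observe();print(s)
E
```

```text
top 406.354130520036 [[-0.025, -1.0, -0.012, 0.091], [-0.991, 0.026, -0.131, 0.618], [0.132, 0.009, -0.991, 1.296], [0.0, 0.0, 0.0, 1.0]]
side 408.86074532690753 [[-0.982, -0.188, 0.026, 0.586], [-0.103, 0.414, -0.904, 0.07], [0.159, -0.891, -0.426, 1.334], [0.0, 0.0, 0.0, 1.0]]
{'clock': 0.1, 'qpos': array([-1.29119844,  0.52196113, -0.03628551,  1.59994535,  0.02121389,
        1.02111889, -0.11284415]), 'qd': array([-8.57389919e-04, -1.09630945e-03,  3.59701737e-04, -8.50499825e-05,
        4.38549829e-04, -1.57483929e-03,  1.53845435e-03]), 'joint_efforts': array([ 3.71495247e-03, -9.28481269e+01,  1.98411986e+00, -3.70537055e+01,
        1.82638684e-02,  5.28297693e-03, -3.10875976e-05]), 'position': array([0.21414655, 0.58684156, 0.2307816 ]), 'tool_rot': array([-3.14055033e+00,  1.06705608e-04,  2.79171050e+00]), 'force': array([ 0.45215077, -0.1251345 , -0.05446895]), 'moment': array([ 0.02932169,  0.04119103, -0.017221  ]), 'finger_force': 0.0, 'grip_width': 0.0855671545704222}
```

View pics/top1.png

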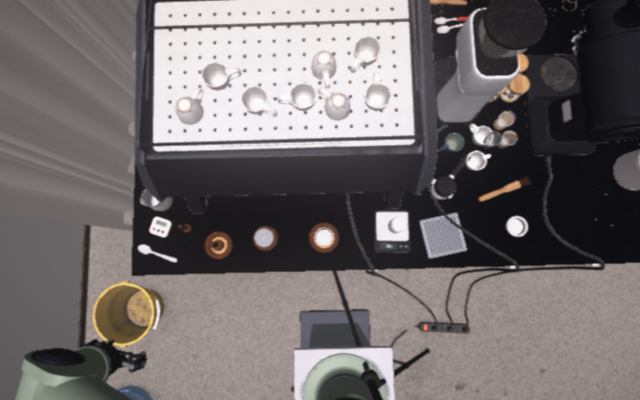

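View pics/side1.png

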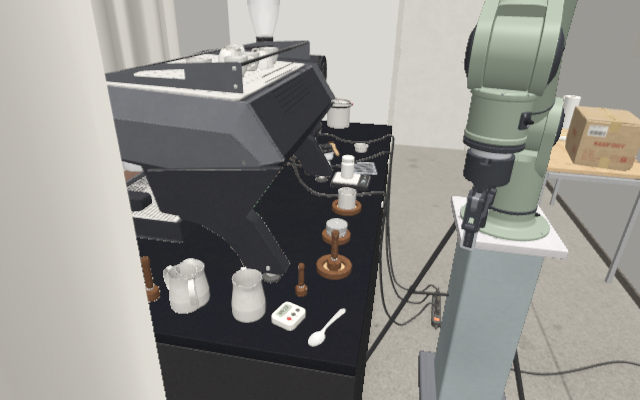

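The top view shows, from left to right: the needle tool in the tub's holder (219,244), the leveller on the needle holder (265,238), the cup in the leveller's holder (323,236), the tub on the scale (393,228) and the empty mat (444,236). The small decoy tool is at (185,228). I'll enlarge this area to measure it.

```bash
python3 - <<'E'
from h import *
im=cv2.imread('pics/top1.png')
a=cv2.resize(im[205:270,190:350],None,fx=5,fy=5,interpolation=cv2.INTER_CUBIC)
b=cv2.resize(im[205:265,365:475],None,fx=5,fy=5,interpolation=cv2.INTER_CUBIC)
o=np.zeros((635,800,3),np.uint8);o=np.zeros((600,800,3),np.uint8);o[:295]=a[:295];o[300:600,:550]=b
cv2.imwrite('pics/c1.png',o)
for n,u,v in(('tubh',219,244),('ndh',265,238),('levh',323,236)):print(n,w('top1',u,v,.022))
print(w('top1',393,230,.023),w('top1',444,236,.004))
E
```

```text
tubh [0.49649669 0.39636827 0.022     ]
ndh [0.51241732 0.24399031 0.022     ]
levh [0.51414278 0.05212963 0.022     ]
[ 0.52797642 -0.179267    0.023     ] [ 0.50482092 -0.35132801  0.004     ]
```

View pics/c1.png

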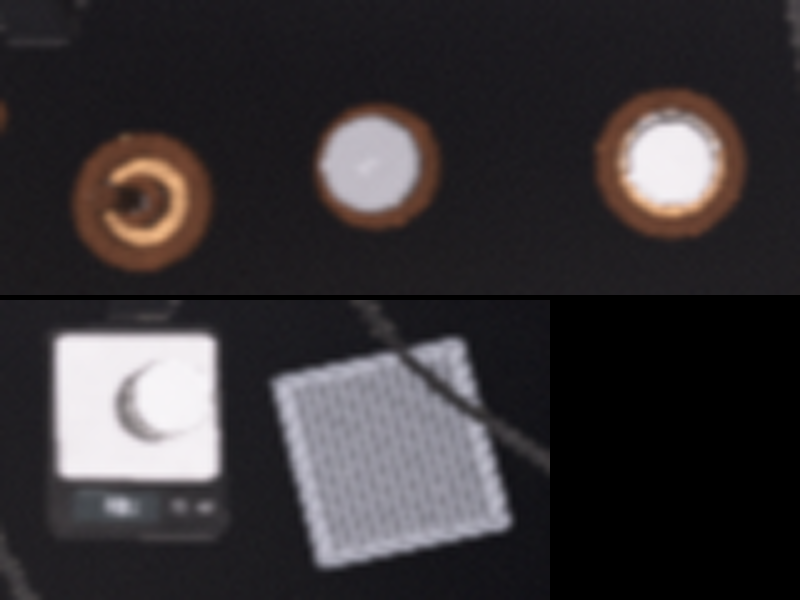

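```bash
python3 - <<'E'
from h import *
for n,x,y,z,u0 in(('tubh',143,201.5,.018,190),('ndh',378.5,166,.018,190),('levh',670.5,163,.018,190),('lev',369,164,.054,190),('cup',671,163,.069,190),('needletop',138,200,.117,190),('tub',172,97,.104,365),('panc',137,107.5,.023,365),('panTL',54,34,.023,365),('panTR',218,34,.023,365),('panBL',56,182,.023,365),('panBR',221,180,.023,365),('mat',392,152,.004,365),('matLL',345,215,.004,365),('matTL',272,80,.004,365),('matBL',322,268,.004,365),('matBR',512,224,.004,365)):
    print(n,np.round(w('top1',u0+(x+.5)/5-.5,205+(y+.5)/5-.5,z),3))
im=cv2.imread('pics/side1.png')
a=cv2.resize(im[145:285,290:390],None,fx=4,fy=4,interpolation=cv2.INTER_CUBIC)
cv2.imwrite('pics/c2.png',a)
E
```

```text
tubh [0.494 0.4   0.018]
ndh [0.513 0.244 0.018]
levh [0.51  0.05  0.018]
lev [0.513 0.245 0.054]
cup [0.508 0.05  0.069]
needletop [0.491 0.378 0.117]
tub [ 0.541 -0.184  0.104]
panc [ 0.541 -0.177  0.023]
panTL [ 0.591 -0.124  0.023]
panTR [ 0.588 -0.233  0.023]
panBL [ 0.493 -0.121  0.023]
panBR [ 0.492 -0.229  0.023]
mat [ 0.508 -0.348  0.004]
matLL [ 0.467 -0.314  0.004]
matTL [ 0.558 -0.271  0.004]
matBL [ 0.433 -0.297  0.004]
matBR [ 0.459 -0.424  0.004]
```

View pics/c2.png

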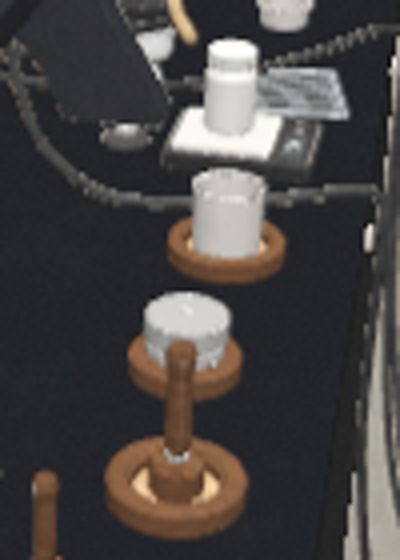

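The side crop agrees with the top view, and the pan size and object heights are consistent. First I'll move the tub to the mat.

```bash
python3 -m crank '{"travel":[[3.7,-3.3,0],[7.4,-6.6,0],[11.1,-9.9,0],[14.8,-13.2,0],[18.6,-16.6,0]],"turn":[[0,0,0],[0,0,0],[0,0,0],[0,0,0],[0,0,0]],"gripper":[0,0,0,0,0]}' 40
python3 -m crank '{"travel":[[2,-4.5,0],[4,-9,0],[6,-13.5,0],[8,-18,0],[10,-22,0]],"turn":[[0,0,0],[0,0,0],[0,0,0],[0,0,0],[0,0,0]],"gripper":[0,0,0,0,0]}'
python3 -m crank '{"travel":[[0.8,-5,0],[1.6,-10,0],[2.4,-15,0],[3.2,-20,0],[4.1,-24.7,0]],"turn":[[0,0,0],[0,0,0],[0,0,0],[0,0,0],[0,0,0]],"gripper":[0,0,0,0,0]}'
python3 -c "from h import *;s=bot.observe();print(s['qpos'],s['force'])"
```

```text
clock: 0.6
position: [0.4006, 0.4202, 0.2312]
tool_rot: [-3.141, -0.0, 2.792]
force: [0.7, 0.5, -0.1]
grip_width: 0.0854
finger_force: 0.0
clock: 1.1
position: [0.4999, 0.1994, 0.2313]
tool_rot: [-3.141, -0.0, 2.791]
force: [1.0, 1.0, 0.6]
grip_width: 0.0851
finger_force: 0.0
clock: 1.6
position: [0.5402, -0.0468, 0.2313]
tool_rot: [-3.142, -0.0, 2.792]
force: [0.4, 0.6, 0.0]
grip_width: 0.0853
finger_force: 0.0
[-0.12318328  0.39291707  0.13318981  1.82547479 -0.06365466  0.92746113
  1.25928718] [0.41032115 0.57326531 0.04022874]
```

```bash
python3 -m crank '{"travel":[[0,-4,0],[0,-8,0],[0,-12,0],[0,-13.7,0],[0,-13.7,0]],"turn":[[0,0,0],[0,0,0],[0,0,0],[0,0,0],[0,0,0]],"gripper":[0,0,0,0,0]}'
python3 - <<'E'
from h import *
d=grab('wrist','w1');print(d['fx'],np.round(d['extrinsics'],3).tolist())
print('tubtop',px('w1',[.541,-.184,.104]),'pan',px('w1',[.541,-.177,.023]))
im=cv2.imread('pics/w1.png')
for p,z in(((.541,-.184),.104),((.541,-.177),.023)):
    c=px('w1',[*p,z]);cv2.drawMarker(im,(int(c[0]),int(c[1])),(0,0,255),0,12)
cv2.imwrite('pics/w1m.png',im)
E
```

```text
clock: 2.1
position: [0.5397, -0.1848, 0.231]
tool_rot: [-3.141, -0.0, 2.788]
force: [-0.5, 0.5, -0.7]
grip_width: 0.0857
finger_force: 0.0
279.67017900277403 [[0.346, 0.938, -0.002, -0.013], [0.892, -0.328, 0.312, -0.582], [0.292, -0.109, -0.95, 0.201], [0.0, 0.0, 0.0, 1.0]]
tubtop [319.20459018 191.28827006] pan [324.12259807 171.03058996]
```

View pics/w1m.png

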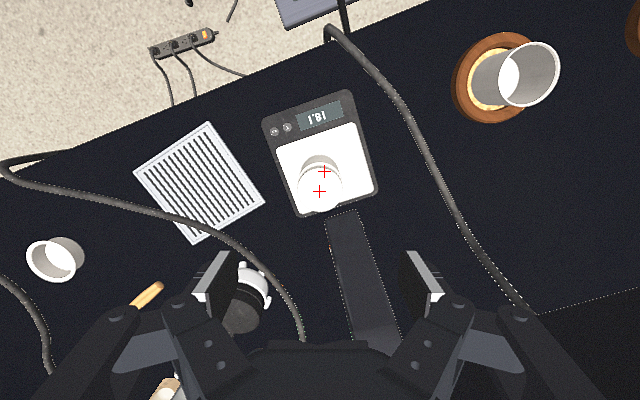

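The wrist view shows the tub cap under the marker at about (320,190), so the position is confirmed. The portafilter sits at about (245,300). I'll descend, grip the tub and lift.

```bash
python3 -c "
from h import *
print(w('w1',245,310,.06),w('w1',298,189,.08),w('w1',343,189,.08),w('w1',320,188,.104), w('w1',199,183,.004))"
python3 -m crank '{"travel":[[0,0,-5],[0,0,-10],[0,0,-14],[0,0,-16.5],[0,0,-16.5]],"turn":[[0,0,0],[0,0,0],[0,0,0],[0,0,0],[0,0,0]],"gripper":[0,0,0,0,0]}'
python3 -m crank '{"travel":[[0,0,0],[0,0,0],[0,0,0],[0,0,0],[0,0,0]],"turn":[[0,0,0],[0,0,0],[0,0,0],[0,0,0],[0,0,0]],"gripper":[0.3,0.5,0.7,0.8,0.8]}' 40
```

```text
[ 0.67670525 -0.3407599   0.06      ] [ 0.53743476 -0.20722058  0.08      ] [ 0.55438274 -0.16119074  0.08      ] [ 0.53805103 -0.18207166  0.104     ] [ 0.50185119 -0.34396535  0.004     ]
clock: 2.65
position: [0.5387, -0.1798, 0.0633]
tool_rot: [-3.142, -0.006, 2.793]
force: [-0.5, 0.6, -0.1]
grip_width: 0.0852
finger_force: 0.0
clock: 3.15
position: [0.5415, -0.182, 0.0681]
tool_rot: [3.141, 0.003, 2.792]
force: [-0.6, 0.5, 9.1]
grip_width: 0.0475
finger_force: 39.6
```

```bash
python3 -m crank '{"travel":[[0,0,2.5],[0,-1,5],[-1.5,-5,5],[-3.2,-9,5],[-4.5,-13,5]],"turn":[[0,0,0],[0,0,0],[0,0,0],[0,0,0],[0,0,0]],"gripper":[0.8,0.8,0.8,0.8,0.8]}'
python3 -m crank '{"travel":[[-0.6,-1.5,-2],[-0.6,-2,-4.5],[-0.6,-2,-6.2],[-0.6,-2,-6.6],[-0.6,-2,-6.6]],"turn":[[0,0,0],[0,0,0],[0,0,0],[0,0,0],[0,0,0]],"gripper":[0.8,0.8,0.8,0.8,0.8]}'
```

```text
clock: 3.65
position: [0.4949, -0.3132, 0.1179]
tool_rot: [-3.141, 0.002, 2.792]
force: [1.0, -0.8, -1.7]
grip_width: 0.0475
finger_force: 42.2
clock: 4.15
position: [0.4896, -0.3317, 0.0508]
tool_rot: [3.142, 0.0, 2.792]
force: [0.9, 0.7, -0.7]
grip_width: 0.0478
finger_force: 42.2
```

```bash
python3 -m crank '{"travel":[[0,0,-0.1],[0,0,-0.15],[0,0,-0.15],[0,0,-0.15],[0,0,-0.15]],"turn":[[0,0,0],[0,0,0],[0,0,0],[0,0,0],[0,0,0]],"gripper":[0.8,0.8,0.8,0.8,0.8]}'
```

```text
clock: 4.65
position: [0.4897, -0.3319, 0.0492]
tool_rot: [-3.142, 0.001, 2.792]
force: [-0.5, 0.6, 5.4]
grip_width: 0.0475
finger_force: 42.6
```

Contact with the mat. Release, rise, and go to the cup at (0.509, 0.050).

```bash
python3 -m crank '{"travel":[[0,0,0],[0,0,0],[0,0,0],[0,0,0],[0,0,0]],"turn":[[0,0,0],[0,0,0],[0,0,0],[0,0,0],[0,0,0]],"gripper":[0.4,0.2,0,0,0]}'
python3 -m crank '{"travel":[[0,0,4],[0,0,9],[0,0,14],[0,4,17],[0,9,17]],"turn":[[0,0,0],[0,0,0],[0,0,0],[0,0,0],[0,0,0]],"gripper":[0,0,0,0,0]}'
python3 -m crank '{"travel":[[0.4,5,0],[0.8,10,0],[1.2,15,0],[1.6,20,0],[2,25,0]],"turn":[[0,0,0],[0,0,0],[0,0,0],[0,0,0],[0,0,0]],"gripper":[0,0,0,0,0]}'
python3 -m crank '{"travel":[[0,4,0],[0,4.2,0],[0,4.2,0],[0,4.2,0],[0,4.2,0]],"turn":[[0,0,0],[0,0,0],[0,0,0],[0,0,0],[0,0,0]],"gripper":[0,0,0,0,0]}'
python3 - <<'E'
from h import *
d=grab('wrist','w2')
im=cv2.imread('pics/w2.png')
print(bot.observe()['position'])
for p in((.510,.050,.022),(.509,.05,.069),(.513,.245,.054),(.513,.244,.022),(.541,-.177,.023)):
    c=px('w2',p);print(p,c);cv2.drawMarker(im,(int(c[0]),int(c[1])),(0,0,255),0,8)
cv2.imwrite('pics/w2m.png',im)
E
```

```text
clock: 5.15
position: [0.4894, -0.3318, 0.0487]
tool_rot: [-3.142, -0.0, 2.792]
force: [0.4, -0.3, 0.6]
grip_width: 0.0856
finger_force: 0.0
clock: 5.65
position: [0.4905, -0.2432, 0.2227]
tool_rot: [-3.141, 0.007, 2.788]
force: [1.0, 1.1, -1.1]
grip_width: 0.0853
finger_force: 0.0
clock: 6.15
position: [0.5091, 0.0094, 0.219]
tool_rot: [3.141, 0.0, 2.792]
force: [1.2, -0.7, -0.4]
grip_width: 0.0851
finger_force: 0.0
clock: 6.65
position: [0.5094, 0.0481, 0.2188]
tool_rot: [-3.141, 0.0, 2.79]
force: [0.5, 0.4, -0.1]
grip_width: 0.0852
finger_force: 0.0
[0.5093789  0.04826152 0.21884683]
(0.51, 0.05, 0.022) [319.52244253 174.05049045]
(0.509, 0.05, 0.069) [319.44712729 183.32620179]
(0.513, 0.245, 0.054) [493.79300495 121.83618351]
(0.513, 0.244, 0.022) [476.55343116 120.63276165]
(0.541, -0.177, 0.023) [170.05351937 251.35813664]
```

View pics/w2m.png

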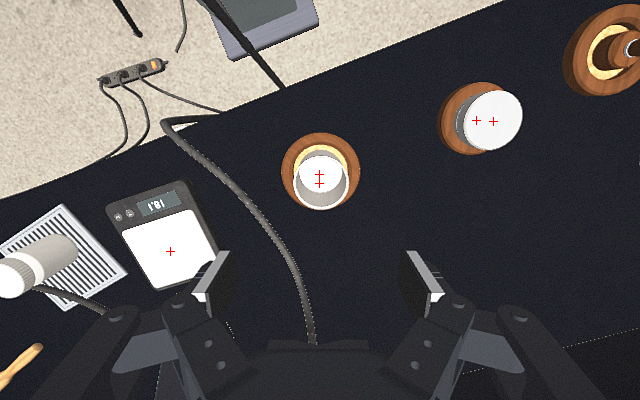

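The cup rim is centred at about (321,183), which matches the estimate, and the pan centre also matches at (170,250). I'll take the cup across the outside.

```bash

python3 -m crank '{"travel":[[0,0,-5],[0,0,-10],[0,0,-15],[0,0,-18.2],[0,0,-18.2]],"turn":[[0,0,0],[0,0,0],[0,0,0],[0,0,0],[0,0,0]],"gripper":[0,0,0,0,0]}'
python3 -m crank '{"travel":[[0,0,0],[0,0,0],[0,0,0],[0,0,0],[0,0,0]],"turn":[[0,0,0],[0,0,0],[0,0,0],[0,0,0],[0,0,0]],"gripper":[0.3,0.5,0.7,0.7,0.7]}' 30
python3 -m crank '{"travel":[[0,0,1],[0,0,3],[0,0,6],[0,0,9],[0,0,9]],"turn":[[0,0,0],[0,0,0],[0,0,0],[0,0,0],[0,0,0]],"gripper":[0.7,0.7,0.7,0.7,0.7]}'
```

```text
clock: 7.2
position: [0.5071, 0.0483, 0.0335]
tool_rot: [-3.138, -0.005, 2.791]
force: [-0.3, 1.0, 1.3]
grip_width: 0.0859
finger_force: 0.0
clock: 7.7
position: [0.5106, 0.0493, 0.0388]
tool_rot: [3.14, 0.003, 2.791]
force: [-0.8, -1.0, 8.7]
grip_width: 0.0586
finger_force: 31.3
clock: 8.2
position: [0.5114, 0.0496, 0.1316]
tool_rot: [3.138, 0.006, 2.791]
force: [0.7, -0.1, -1.0]
grip_width: 0.0583
finger_force: 33.0
```

```bash

python3 -m crank '{"travel":[[0.6,-4.6,0],[1.2,-9.2,0],[1.8,-13.8,0],[2.4,-18.4,0],[3,-22.7,0]],"turn":[[0,0,0],[0,0,0],[0,0,0],[0,0,0],[0,0,0]],"gripper":[0.7,0.7,0.7,0.7,0.7]}'
python3 -m crank '{"travel":[[0,0,-2],[0,0,-5],[0,0,-6.8],[0,0,-7.2],[0,0,-7.2]],"turn":[[0,0,0],[0,0,0],[0,0,0],[0,0,0],[0,0,0]],"gripper":[0.7,0.7,0.7,0.7,0.7]}'
python3 -c "
from h import *
grab('wrist','w3');grab('side','s3');print(px('w3',[.541,-.177,.023]))
a=cv2.imread('pics/w3.png')[:400];b=cv2.imread('pics/s3.png')[145:285,290:390];b=cv2.resize(b,None,fx=2.85,fy=2.85)
o=np.zeros((400,800,3),np.uint8);o[:,:500]=a[:,70:570];o[:b.shape[0],510:510+b.shape[1]]=b;cv2.imwrite('pics/w3m.png',o)"
```

```text
clock: 8.7
position: [0.5393, -0.1798, 0.1276]
tool_rot: [3.142, 0.001, 2.791]
force: [0.5, 0.7, -1.7]
grip_width: 0.058
finger_force: 33.0
clock: 9.2
position: [0.5393, -0.1776, 0.0551]
tool_rot: [-3.142, -0.0, 2.792]
force: [0.2, 0.4, -0.6]
grip_width: 0.0577
finger_force: 33.0
[319.61383326 232.38726703]
```

View pics/w3m.png

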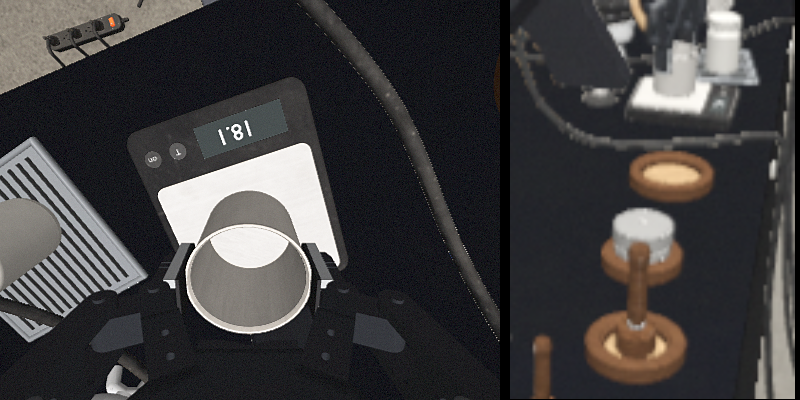

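The cup is over the pan's middle, with its base at about (250,240) in the crop. Lower it to contact and release.

```bash

python3 -m crank '{"travel":[[0,0,-0.2],[0,0,-0.3],[0,0,-0.35],[0,0,-0.35],[0,0,-0.35]],"turn":[[0,0,0],[0,0,0],[0,0,0],[0,0,0],[0,0,0]],"gripper":[0.7,0.7,0.7,0.7,0.7]}'
```

```text
clock: 9.8
position: [0.5397, -0.1776, 0.0519]
tool_rot: [3.141, 0.001, 2.792]
force: [-0.7, 0.6, 6.8]
grip_width: 0.0581
finger_force: 33.5
```

```bash

python3 -m crank '{"travel":[[0,0,0],[0,0,0],[0,0,0],[0,0,0],[0,0,0]],"turn":[[0,0,0],[0,0,0],[0,0,0],[0,0,0],[0,0,0]],"gripper":[0.35,0.15,0,0,0]}'
python3 -m crank '{"travel":[[0,0,4],[0,0,8],[0,0,12],[0,3,15],[0,7,15]],"turn":[[0,0,0],[0,0,0],[0,0,0],[0,0,0],[0,0,0]],"gripper":[0,0,0,0,0]}'
python3 -m crank '{"travel":[[-0.5,5,0],[-1,10,0],[-1.5,15,0],[-2,20,0],[-2.4,25,0]],"turn":[[0,0,0],[0,0,0],[0,0,0],[0,0,0],[0,0,0]],"gripper":[0,0,0,0,0]}'
python3 -m crank '{"travel":[[-0.1,5,0],[-0.2,9,0],[-0.2,10,0],[-0.2,10,0],[-0.2,10,0]],"turn":[[0,0,0],[0,0,0],[0,0,0],[0,0,0],[0,0,0]],"gripper":[0,0,0,0,0]}'
python3 - <<'E'
from h import *
d=grab('wrist','w4')
im=cv2.imread('pics/w4.png')
print(bot.observe()['position'],bot.observe()['qpos'])
for p in((.510,.050,.022),(.513,.245,.054),(.513,.244,.022),(.494,.40,.022),(.541,-.177,.082)):
    c=px('w4',p);print(p,c);cv2.drawMarker(im,(int(c[0]),int(c[1])),(0,0,255),0,8)
cv2.imwrite('pics/w4m.png',im)
E
```

```text
clock: 10.3
position: [0.5393, -0.1776, 0.0513]
tool_rot: [-3.142, -0.0, 2.792]
force: [0.9, 0.2, 0.1]
grip_width: 0.0853
finger_force: 0.0
clock: 10.8
position: [0.5408, -0.1088, 0.2052]
tool_rot: [3.141, 0.006, 2.788]
force: [0.4, -0.1, -1.4]
grip_width: 0.0854
finger_force: 0.0
clock: 11.3
position: [0.5148, 0.1431, 0.2015]
tool_rot: [3.141, 0.0, 2.792]
force: [0.9, 0.3, -0.3]
grip_width: 0.0857
finger_force: 0.0
clock: 11.8
position: [0.5136, 0.2398, 0.2012]
tool_rot: [-3.141, 0.0, 2.791]
force: [-0.3, -0.8, 0.1]
grip_width: 0.0851
finger_force: 0.0
[0.51372575 0.23944705 0.20126638] [-0.53202664  0.46377438 -0.0124503   1.78764063  0.00802111  0.89067275
  0.67087314]
(0.51, 0.05, 0.022) [174.27607686 225.60695556]
(0.513, 0.245, 0.054) [322.37052453 182.7760385 ]
(0.513, 0.244, 0.022) [321.17236386 175.93478422]
(0.494, 0.4, 0.022) [449.07746596 112.57817729]
(0.541, -0.177, 0.082) [ -9.80801261 330.81457575]
```

View pics/w4m.png

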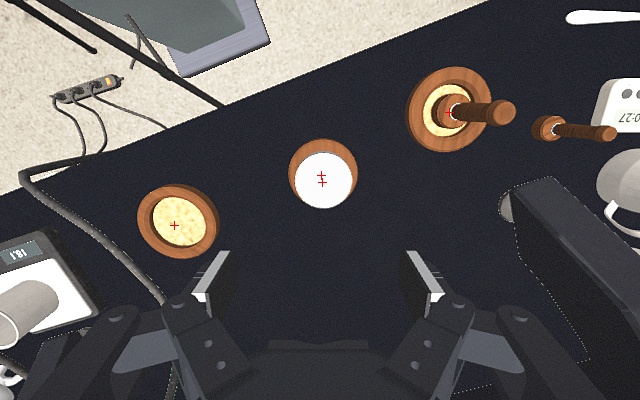

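```bash
python3 - <<'E'
from h import *
for f,u,v,z in(('w4',323,180,.054),('w4',178,222,.018),('w4',179,221,.010),('w2',321,172,.018),('w4',323,174,.018),('w4',449,109,.018)):print(f,w(f,u,v,z))
im=cv2.imread('pics/w4.png')
b=[cv2.resize(im[y:y+100,x:x+120],(396,330),interpolation=cv2.INTER_CUBIC) for x,y in((120,170),(265,125),)]
o=np.zeros((330,800,3),np.uint8);o[:,:396]=b[0];o[:,404:]=b[1];cv2.imwrite('pics/c4.png',o)
E
```

```text
w4 [0.51035198 0.24666382 0.054     ]
w4 [0.50813484 0.05413717 0.018     ]
w4 [0.5090702  0.05077638 0.01      ]
w2 [0.5090687  0.05232966 0.018     ]
w4 [0.51246031 0.24655044 0.018     ]
w4 [0.49092156 0.40235003 0.018     ]
```

View pics/c4.png

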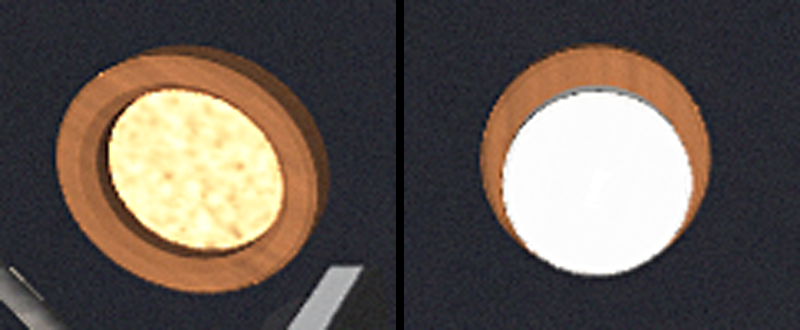

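Refined estimates: leveller at (0.510, 0.247), leveller holder at (0.509, 0.051). Grip the leveller.

```bash

python3 -m crank '{"travel":[[-0.3,0.7,-4],[-0.3,0.7,-9],[-0.3,0.7,-13],[-0.3,0.7,-16],[-0.3,0.7,-16.7]],"turn":[[0,0,0],[0,0,0],[0,0,0],[0,0,0],[0,0,0]],"gripper":[0,0,0,0,0]}'
python3 -m crank '{"travel":[[0,0,0],[0,0,0],[0,0,0],[0,0,0],[0,0,0]],"turn":[[0,0,0],[0,0,0],[0,0,0],[0,0,0],[0,0,0]],"gripper":[0.3,0.5,0.7,0.7,0.7]}' 60
python3 -m crank '{"travel":[[0,0,1],[0,0,3],[0,0,5],[0,0,5],[0,0,5]],"turn":[[0,0,0],[0,0,0],[0,0,0],[0,0,0],[0,0,0]],"gripper":[0.7,0.7,0.7,0.7,0.7]}'
```

```text
clock: 12.35
position: [0.5093, 0.2458, 0.0316]
tool_rot: [-3.138, -0.002, 2.79]
force: [0.0, -0.1, 0.1]
grip_width: 0.0856
finger_force: 0.0
clock: 12.85
position: [0.5113, 0.2479, 0.0363]
tool_rot: [3.14, 0.002, 2.791]
force: [-1.6, -4.6, 8.7]
grip_width: 0.0595
finger_force: 64.8
clock: 13.35
position: [0.5107, 0.2485, 0.0851]
tool_rot: [3.14, 0.001, 2.792]
force: [-1.0, 0.3, -3.7]
grip_width: 0.0597
finger_force: 66.2
```

```bash

python3 -m crank '{"travel":[[0,-5,0],[-0.1,-10,0],[-0.1,-15,0],[-0.2,-19.7,0],[-0.2,-19.7,0]],"turn":[[0,0,0],[0,0,0],[0,0,0],[0,0,0],[0,0,0]],"gripper":[0.7,0.7,0.7,0.7,0.7]}'
python3 - <<'E'
from h import *
grab('wrist','w5');print(bot.observe()['position'])
im=cv2.imread('pics/w5.png')[100:350,200:440];cv2.imwrite('pics/w5m.png',cv2.resize(im,None,fx=2.4,fy=2.4,interpolation=cv2.INTER_CUBIC))
E
```

```text
clock: 13.85
position: [0.5076, 0.044, 0.0837]
tool_rot: [-3.138, -0.001, 2.783]
force: [-0.6, 1.6, -3.1]
grip_width: 0.0595
finger_force: 66.4
[0.50796385 0.04774559 0.08375154]
```

View pics/w5m.png

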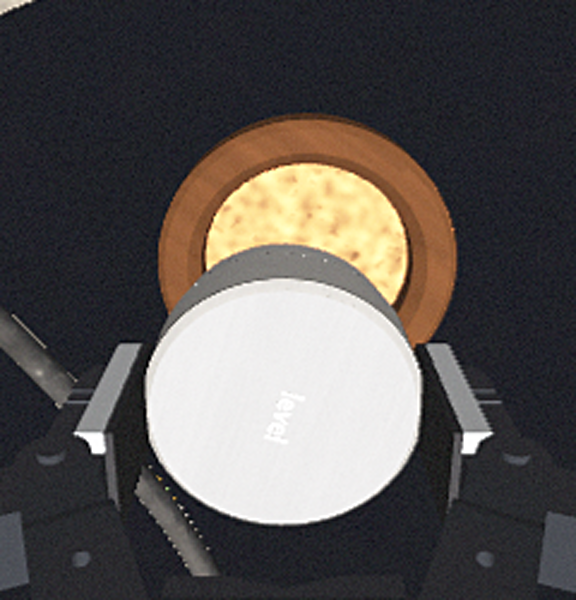

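```bash

python3 - <<'E'
from h import *
import time
print(bot.observe()['position'],w('w5',328.3,204,.022),w('w5',318.5,267,.095))
grab('wrist','w6');print(bot.observe()['position'])
d=np.load('pics/w6.npz')
im=cv2.imread('pics/w6.png')[100:350,200:440];cv2.imwrite('pics/w6m.png',cv2.resize(im,None,fx=2.4,fy=2.4,interpolation=cv2.INTER_CUBIC))
for t in(.508,.512):print(px('w6',[t,.051,.022]))
E
```

```text
[0.50796385 0.04774559 0.08375154] [0.5022255  0.05432189 0.022     ] [0.50884437 0.04388201 0.095     ]
[0.50819046 0.0502169  0.08381958]
[321.964111   213.06112273]
[323.71444398 217.52860004]
```

View pics/w6m.png

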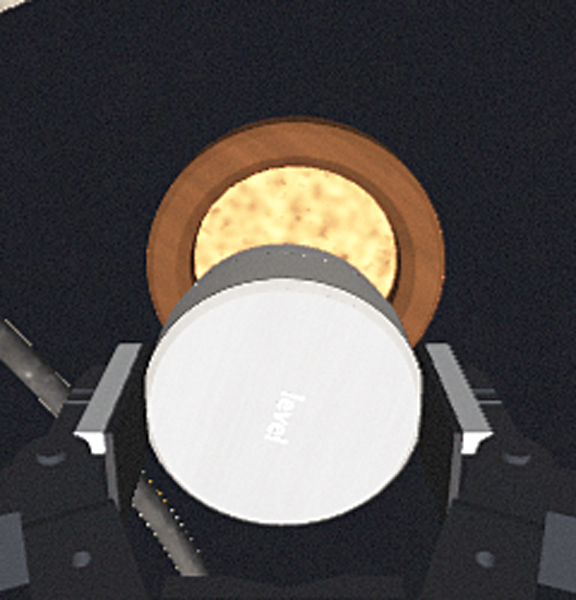

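```bash

python3 - <<'E'
from h import *
t=np.linspace(0,6.28,200)
for x in(.505,.509):
  for r,z in((.0495,.022),(.0495,0.),(.035,.010)):
    P=np.array([px('w6',[x+r*np.cos(a),.051+r*np.sin(a),z]) for a in t]);P=(P-[200,100])*2.4
    print(x,r,z,P.min(0),P.max(0))
print(bot.observe()['position'])
# leveller top outline, 32 high, check centre
for x,y in((.508,.049),(.511,.048)):
  P=np.array([px('w6',[x+.031*np.cos(a),y+.031*np.sin(a),.105]) for a in t]);P=(P-[200,100])*2.4;print(P.min(0),P.max(0))
E
```

```text
0.505 0.0495 0.022 [136.2000731  108.90847285] [443.06689551 397.07826302]
0.505 0.0495 0.0 [149.21254329 100.00489921] [428.99982213 365.48900389]
0.505 0.035 0.01 [186.36462983 149.04352765] [392.22124899 343.2843507 ]
0.509 0.0495 0.022 [141.2757547  121.42649948] [446.50120015 406.50484314]
0.509 0.0495 0.0 [153.77915229 111.39977691] [432.20131574 374.28633974]
0.509 0.035 0.01 [190.91921857 160.43641687] [395.73272943 352.70209051]
[0.50819046 0.0502169  0.08381958]
[139.10493735 281.44539589] [438.5188385  540.72508285]
[140.61609588 296.51882923] [437.91855233 552.15348021]
```

Holder at about (0.511, 0.052), leveller about 3 mm short of it. Correct and lower.

```bash

python3 -m crank '{"travel":[[0.3,0.2,0],[0.3,0.2,-1.5],[0.3,0.2,-3],[0.3,0.2,-4.4],[0.3,0.2,-4.4]],"turn":[[0,0,0],[0,0,0],[0,0,0],[0,0,0],[0,0,0]],"gripper":[0.7,0.7,0.7,0.7,0.7]}'
python3 -m crank '{"travel":[[0,0,-0.4],[0,0,-0.8],[0,0,-1.2],[0,0,-1.6],[0,0,-1.8]],"turn":[[0,0,0],[0,0,0],[0,0,0],[0,0,0],[0,0,0]],"gripper":[0.7,0.7,0.7,0.7,0.7]}'
```

```text
clock: 14.45
position: [0.5105, 0.0543, 0.0386]
tool_rot: [-3.14, -0.002, 2.794]
force: [-0.3, -0.4, -3.4]
grip_width: 0.0597
finger_force: 66.4
clock: 14.95
position: [0.5117, 0.0533, 0.0239]
tool_rot: [3.141, 0.001, 2.791]
force: [-23.3, -0.6, 91.3]
grip_width: 0.0594
finger_force: 75.8
```

```bash

python3 -m crank '{"travel":[[0,0,0.1],[0,0,0.15],[0,0,0.15],[0,0,0.15],[0,0,0.15]],"turn":[[0,0,0],[0,0,0],[0,0,0],[0,0,0],[0,0,0]],"gripper":[0.7,0.7,0.7,0.7,0.7]}'
```

```text
clock: 15.45
position: [0.5117, 0.0533, 0.0243]
tool_rot: [3.141, 0.001, 2.792]
force: [-4.4, 0.1, 12.5]
grip_width: 0.0594
finger_force: 67.9
```

```bash

python3 -m crank '{"travel":[[0,0,0],[0,0,0],[0,0,0],[0,0,0],[0,0,0]],"turn":[[0,0,0],[0,0,0],[0,0,0],[0,0,0],[0,0,0]],"gripper":[0.35,0.15,0,0,0]}'
python3 -m crank '{"travel":[[0,0,3],[0,0,8],[0,0,13],[0,4,17],[0,9,19]],"turn":[[0,0,0],[0,0,0],[0,0,0],[0,0,0],[0,0,0]],"gripper":[0,0,0,0,0]}'
python3 -m crank '{"travel":[[-0.4,5,0],[-0.8,10,0],[-1.2,15,0],[-1.6,20,0],[-1.8,24,0]],"turn":[[0,0,0],[0,0,0],[0,0,0],[0,0,0],[0,0,0]],"gripper":[0,0,0,0,0]}'
python3 -m crank '{"travel":[[0,0,0],[0,0,0],[0,0,0],[0,0,0],[0,0,0]],"turn":[[0,0,0],[0,0,0],[0,0,0],[0,0,0],[0,0,0]],"gripper":[0,0,0,0,0]}'
python3 - <<'E'
from h import *
d=grab('wrist','w7')
im=cv2.imread('pics/w7.png')
print(bot.observe()['position'],bot.observe()['qpos'])
for p in((.511,.052,.042),(.513,.246,.022),(.493,.40,.022),(.493,.40,.117)):
    c=px('w7',p);print(p,c);cv2.drawMarker(im,(int(c[0]),int(c[1])),(0,0,255),0,8)
cv2.imwrite('pics/w7m.png',im)
E
```

```text
clock: 15.95
position: [0.5115, 0.0532, 0.0237]
tool_rot: [-3.142, 0.0, 2.792]
force: [-0.2, 0.1, -0.1]
grip_width: 0.0855
finger_force: 0.0
clock: 16.45
position: [0.5124, 0.1336, 0.213]
tool_rot: [3.14, 0.003, 2.788]
force: [1.1, 1.0, -0.3]
grip_width: 0.0856
finger_force: 0.0
clock: 16.95
position: [0.4923, 0.3771, 0.2096]
tool_rot: [3.141, -0.0, 2.793]
force: [0.5, -0.2, 0.3]
grip_width: 0.0853
finger_force: 0.0
clock: 17.45
position: [0.4939, 0.3733, 0.2099]
tool_rot: [3.142, 0.0, 2.79]
force: [0.2, 0.3, 0.2]
grip_width: 0.0852
finger_force: 0.0
[0.49378729 0.37349949 0.20991963] [-0.68335763  0.53461591 -0.08801711  1.63594637  0.05438826  0.97320719
  0.43018239]
(0.511, 0.052, 0.042) [ 87.25714513 275.50720552]
(0.513, 0.246, 0.022) [229.5011445  222.79795102]
(0.493, 0.4, 0.022) [338.59461152 167.66303772]
(0.493, 0.4, 0.117) [346.2645776 190.5450779]
```

View pics/w7m.png

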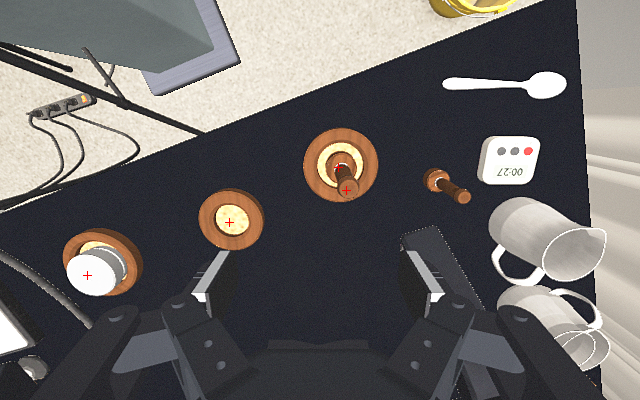

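The leveller is seated at about (93,273). The needle tool's handle top is at (347,189) and the needle holder's centre at (231,220).

```bash

python3 - <<'E'
from h import *
t=np.linspace(0,6.28,200)
print(w('w7',347,188.5,.117),w('w7',341,164,.02),w('w7',231,219.5,.02))
for c,r,z in(((.493,.401),.0455,.022),((.512,.247),.0415,.022),((.512,.247),.0225,.010),((.493,.401),.0285,.010)):
    P=np.array([px('w7',[c[0]+r*np.cos(a),c[1]+r*np.sin(a),z]) for a in t]);print(c,r,P.min(0),P.max(0))
im=cv2.imread('pics/w7.png')
b=[cv2.resize(im[y:y+80,x:x+80],(396,396),interpolation=cv2.INTER_CUBIC) for x,y in((190,180),(300,120),)]
o=np.zeros((396,800,3),np.uint8);o[:,:396]=b[0];o[:,404:]=b[1];cv2.imwrite('pics/c7.png',o)
E
```

```text
[0.49144909 0.40118745 0.117     ] [0.49021137 0.40414346 0.02      ] [0.51008636 0.24886151 0.02      ]
(0.493, 0.401) 0.0455 [301.38738204 128.35195872] [377.46763556 203.23422056]
(0.512, 0.247) 0.0415 [197.07572965 190.74984839] [262.4310526  250.81530493]
(0.512, 0.247) 0.0225 [215.40337888 202.14086053] [249.71321606 233.80627872]
(0.493, 0.401) 0.0285 [315.65917143 142.05776542] [361.71925103 187.47112919]
```

View pics/c7.png

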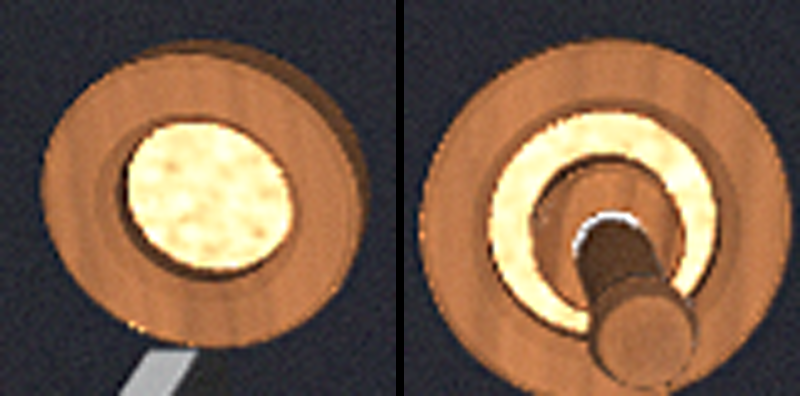

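```bash

python3 -m crank '{"travel":[[-0.1,2.8,0],[-0.1,2.8,-4],[-0.1,2.8,-9],[-0.1,2.8,-13],[-0.1,2.8,-15.4]],"turn":[[0,0,0],[0,0,0],[0,0,0],[0,0,0],[0,0,0]],"gripper":[0,0,0,0,0]}'
python3 -m crank '{"travel":[[0,0,0],[0,0,0],[0,0,0],[0,0,0],[0,0,0]],"turn":[[0,0,0],[0,0,0],[0,0,0],[0,0,0],[0,0,0]],"gripper":[0.3,0.6,0.9,1,1]}' 30
python3 -m crank '{"travel":[[0,0,0],[0,0,0.5],[0,0,1.5],[0,0,3.5],[0,0,5]],"turn":[[0,0,0],[0,0,0],[0,0,0],[0,0,0],[0,0,0]],"gripper":[1,1,1,1,1]}'
```

```text
clock: 18.0
position: [0.4915, 0.4009, 0.0527]
tool_rot: [-3.139, -0.001, 2.791]
force: [0.0, 0.3, 0.4]
grip_width: 0.0853
finger_force: 0.0
clock: 18.5
position: [0.4931, 0.4027, 0.0572]
tool_rot: [3.14, 0.001, 2.792]
force: [-0.7, -1.1, 7.8]
grip_width: 0.0201
finger_force: 29.0
clock: 19.0
position: [0.4927, 0.4024, 0.1075]
tool_rot: [3.141, 0.0, 2.792]
force: [0.3, 0.4, -0.6]
grip_width: 0.0199
finger_force: 29.4
```

```bash
python3 -c "
from h import *
print(px('w7',[.493,.402,.034]),px('w7',[.493,.402,.117]))"
python3 -m crank '{"travel":[[0.4,-4,0],[0.8,-8,0],[1.3,-12,0],[1.9,-15.4,0],[1.9,-15.4,0]],"turn":[[0,0,0],[0,0,0],[0,0,0],[0,0,0],[0,0,0]],"gripper":[1,1,1,1,1]}'
python3 -m crank '{"travel":[[0,0,0],[0,0,0],[0,0,0],[0,0,-1],[0,0,-3]],"turn":[[0,0,0],[0,0,0],[0,0,0],[0,0,0],[0,0,0]],"gripper":[1,1,1,1,1]}'
python3 -m crank '{"travel":[[0,0,-0.7],[0,0,-1.2],[0,0,-1.6],[0,0,-1.8],[0,0,-1.8]],"turn":[[0,0,0],[0,0,0],[0,0,0],[0,0,0],[0,0,0]],"gripper":[1,1,1,1,1]}'
```

```text
[340.96616789 169.26667835] [348.43773644 189.79294211]
clock: 19.5
position: [0.5129, 0.2429, 0.1067]
tool_rot: [-3.14, 0.002, 2.786]
force: [0.0, 1.5, -0.4]
grip_width: 0.0199
finger_force: 29.6
clock: 20.0
position: [0.5119, 0.2491, 0.0758]
tool_rot: [3.14, 0.001, 2.793]
force: [0.4, -1.1, -0.7]
grip_width: 0.0199
finger_force: 29.6
clock: 20.5
position: [0.5115, 0.2483, 0.0578]
tool_rot: [3.141, 0.0, 2.792]
force: [-0.1, -0.2, -0.2]
grip_width: 0.0201
finger_force: 29.6
```

```bash

python3 -m crank '{"travel":[[0,0,-0.05],[0,0,-0.1],[0,0,-0.12],[0,0,-0.12],[0,0,-0.12]],"turn":[[0,0,0],[0,0,0],[0,0,0],[0,0,0],[0,0,0]],"gripper":[1,1,1,1,1]}'
```

```text
clock: 21.0
position: [0.5117, 0.2483, 0.0572]
tool_rot: [3.141, 0.001, 2.792]
force: [-2.1, -1.9, 9.0]
grip_width: 0.0204
finger_force: 30.6
```

Seated. Release it and go back for the tub.

```bash

python3 -m crank '{"travel":[[0,0,0],[0,0,0],[0,0,0],[0,0,0],[0,0,0]],"turn":[[0,0,0],[0,0,0],[0,0,0],[0,0,0],[0,0,0]],"gripper":[0.7,0.3,0,0,0]}'
python3 -m crank '{"travel":[[0,0,4],[0,0,9],[0,0,14],[0,-3,15.5],[0,-8,15.5]],"turn":[[0,0,0],[0,0,0],[0,0,0],[0,0,0],[0,0,0]],"gripper":[0,0,0,0,0]}'
python3 -m crank '{"travel":[[-0.2,-5,0],[-0.5,-10,0],[-0.7,-15,0],[-0.9,-20,0],[-1.1,-25,0]],"turn":[[0,0,0],[0,0,0],[0,0,0],[0,0,0],[0,0,0]],"gripper":[0,0,0,0,0]}'
python3 -m crank '{"travel":[[-0.2,-5,0],[-0.5,-10,0],[-0.7,-15,0],[-0.9,-20,0],[-1.1,-25,0]],"turn":[[0,0,0],[0,0,0],[0,0,0],[0,0,0],[0,0,0]],"gripper":[0,0,0,0,0]}'
python3 -m crank '{"travel":[[0,0,0],[0,0,0],[0,0,0],[0,0,0],[0,0,0]],"turn":[[0,0,0],[0,0,0],[0,0,0],[0,0,0],[0,0,0]],"gripper":[0,0,0,0,0]}'
python3 -c "from h import *
grab('wrist','w8');print(px('w8',[.4895,-.332,.0855]))"
```

```text
clock: 21.5
position: [0.5114, 0.2482, 0.0565]
tool_rot: [-3.142, -0.0, 2.792]
force: [0.2, -0.3, -0.3]
grip_width: 0.0818
finger_force: 0.0
clock: 22.0
position: [0.5123, 0.1704, 0.2142]
tool_rot: [3.137, 0.003, 2.796]
force: [1.2, -0.8, -0.6]
grip_width: 0.0856
finger_force: 0.0
clock: 22.5
position: [0.5, -0.0836, 0.2117]
tool_rot: [3.141, 0.0, 2.792]
force: [0.4, 0.7, 0.6]
grip_width: 0.0856
finger_force: 0.0
clock: 23.0
position: [0.489, -0.3334, 0.2116]
tool_rot: [3.142, 0.0, 2.792]
force: [1.3, 1.4, -0.1]
grip_width: 0.0855
finger_force: 0.0
clock: 23.5
position: [0.4898, -0.3304, 0.2117]
tool_rot: [3.141, 0.0, 2.793]
force: [-0.2, 0.3, 1.1]
grip_width: 0.0855
finger_force: 0.0
[316.23773601 190.73981916]
```

```bash

python3 -m crank '{"travel":[[0,-0.1,-4],[0,-0.1,-9],[0,-0.1,-13],[0,-0.1,-15.8],[0,-0.1,-16.2]],"turn":[[0,0,0],[0,0,0],[0,0,0],[0,0,0],[0,0,0]],"gripper":[0,0,0,0,0]}'
python3 -m crank '{"travel":[[0,0,0],[0,0,0],[0,0,0],[0,0,0],[0,0,0]],"turn":[[0,0,0],[0,0,0],[0,0,0],[0,0,0],[0,0,0]],"gripper":[0.3,0.5,0.7,0.8,0.8]}' 40
python3 -m crank '{"travel":[[0,0,2],[0,0,5],[0,0,9],[0,0,13],[0,0,15]],"turn":[[0,0,0],[0,0,0],[0,0,0],[0,0,0],[0,0,0]],"gripper":[0.8,0.8,0.8,0.8,0.8]}'
```

```text
clock: 24.05
position: [0.4881, -0.3309, 0.0466]
tool_rot: [3.141, -0.005, 2.793]
force: [-0.8, -0.5, 0.9]
grip_width: 0.0858
finger_force: 0.0
clock: 24.55
position: [0.4905, -0.333, 0.0515]
tool_rot: [-3.141, 0.003, 2.792]
force: [-1.0, 0.7, 8.4]
grip_width: 0.0473
finger_force: 39.8
clock: 25.05
position: [0.4904, -0.3331, 0.2044]
tool_rot: [-3.141, 0.006, 2.791]
force: [0.2, -0.4, -1.7]
grip_width: 0.0476
finger_force: 42.1
```

```bash

python3 -m crank '{"travel":[[0,4,0],[0,9,0],[0,14,0],[0,19,0],[0,24,0]],"turn":[[0,0,0],[0,0,0],[0,0,0],[0,0,0],[0,0,0]],"gripper":[0.8,0.8,0.8,0.8,0.8]}'
python3 -m crank '{"travel":[[0,5,0],[0,10,0],[0,15,0],[0,20,0],[0,25,0]],"turn":[[0,0,0],[0,0,0],[0,0,0],[0,0,0],[0,0,0]],"gripper":[0.8,0.8,0.8,0.8,0.8]}'
python3 -m crank '{"travel":[[0,5,0],[0,10,0],[0.2,15,0],[0.3,20,0],[0.3,24.5,0]],"turn":[[0,0,0],[0,0,0],[0,0,0],[0,0,0],[0,0,0]],"gripper":[0.8,0.8,0.8,0.8,0.8]}'
python3 -m crank '{"travel":[[0,0,-1],[0,0,-4],[0,0,-8],[0,0,-11],[0,0,-12]],"turn":[[0,0,0],[0,0,0],[0,0,0],[0,0,0],[0,0,0]],"gripper":[0.8,0.8,0.8,0.8,0.8]}'
python3 -m crank '{"travel":[[0,0,0],[0,0,0],[0,0,0],[0,0,0],[0,0,0]],"turn":[[0,0,0],[0,0,0],[0,0,0],[0,0,0],[0,0,0]],"gripper":[0.8,0.8,0.8,0.8,0.8]}'
```

```text
clock: 25.55
position: [0.4894, -0.0905, 0.201]
tool_rot: [3.141, 0.002, 2.791]
force: [0.8, -0.2, -0.9]
grip_width: 0.0472
finger_force: 42.1
clock: 26.05
position: [0.4894, 0.1597, 0.201]
tool_rot: [3.14, 0.002, 2.792]
force: [1.5, -0.1, -1.3]
grip_width: 0.0472
finger_force: 42.1
clock: 26.55
position: [0.4922, 0.4053, 0.201]
tool_rot: [3.14, 0.001, 2.792]
force: [1.0, 0.4, -1.2]
grip_width: 0.0474
finger_force: 42.1
clock: 27.05
position: [0.4916, 0.4018, 0.0778]
tool_rot: [-3.139, -0.001, 2.792]
force: [0.5, 0.6, -0.9]
grip_width: 0.0471
finger_force: 42.1
clock: 27.55
position: [0.4928, 0.4029, 0.0804]
tool_rot: [3.141, 0.001, 2.792]
force: [-0.6, 0.7, -1.2]
grip_width: 0.0476
finger_force: 42.1
```

```bash

python3 -m crank '{"travel":[[0,0,-0.6],[0,0,-1.2],[0,0,-1.7],[0,0,-2.1],[0,0,-2.1]],"turn":[[0,0,0],[0,0,0],[0,0,0],[0,0,0],[0,0,0]],"gripper":[0.8,0.8,0.8,0.8,0.8]}'
python3 -m crank '{"travel":[[0,0,-0.1],[0,0,-0.2],[0,0,-0.25],[0,0,-0.25],[0,0,-0.25]],"turn":[[0,0,0],[0,0,0],[0,0,0],[0,0,0],[0,0,0]],"gripper":[0.8,0.8,0.8,0.8,0.8]}'
```

```text
clock: 28.05
position: [0.4924, 0.4025, 0.058]
tool_rot: [-3.141, -0.0, 2.792]
force: [0.4, -0.3, -0.8]
grip_width: 0.0472
finger_force: 42.1
clock: 28.55
position: [0.4927, 0.4026, 0.0575]
tool_rot: [3.141, 0.001, 2.791]
force: [-7.7, -7.2, 25.9]
grip_width: 0.0472
finger_force: 44.9
```

Seated at the expected height. Release, withdraw and check all four.

```bash

python3 -m crank '{"travel":[[0,0,0.1],[0,0,0.1],[0,0,0.1],[0,0,0.1],[0,0,0.1]],"turn":[[0,0,0],[0,0,0],[0,0,0],[0,0,0],[0,0,0]],"gripper":[0.8,0.4,0.2,0,0]}'
python3 -m crank '{"travel":[[0,0,4],[0,0,9],[0,0,14],[0,0,17],[-4,0,19]],"turn":[[0,0,0],[0,0,0],[0,0,0],[0,0,0],[0,0,0]],"gripper":[0,0,0,0,0]}'
python3 -m crank '{"travel":[[-4,3,0],[-8,6,0],[-12,9,0],[-14,12,0],[-14,12,0]],"turn":[[0,0,0],[0,0,0],[0,0,0],[0,0,0],[0,0,0]],"gripper":[0,0,0,0,0]}'
python3 - <<'E'
from h import *
grab('top','t9');grab('side','s9')
z=lambda f,y,x,h,ww,W,H:cv2.resize(cv2.imread(f'pics/{f}.png')[y:y+h,x:x+ww],(W,H),interpolation=cv2.INTER_CUBIC)
o=np.zeros((600,800,3),np.uint8)
o[:560,:400]=z('s9',145,290,140,100,400,560)
o[:260,404:800]=z('t9',205,200,65,99,396,260)[:, :396]
o[270:570,404:800]=z('t9',205,285,99,131,396,300)
cv2.imwrite('pics/f.png',o)
print(px('t9',[.541,-.177,.082]),[((u-285)*3.02+404,(v-205)*3.02+270) for u,v in[px('t9',[.541,-.177,.082]),px('t9',[.541,-.177,.023])]])
E
```

```text
clock: 29.05
position: [0.4924, 0.4027, 0.0568]
tool_rot: [-3.141, -0.0, 2.792]
force: [0.1, 0.0, 0.8]
grip_width: 0.0853
finger_force: 0.0
clock: 29.55
position: [0.4559, 0.402, 0.2493]
tool_rot: [3.139, 0.003, 2.787]
force: [-0.8, -0.7, -0.7]
grip_width: 0.0857
finger_force: 0.0
clock: 30.05
position: [0.3078, 0.5266, 0.2469]
tool_rot: [3.141, -0.002, 2.798]
force: [-0.0, -0.5, -0.5]
grip_width: 0.0852
finger_force: 0.0
[395.39591571 224.65451341] [(np.float64(737.3956654400781), np.float64(329.35663048722444)), (np.float64(727.4897039164352), np.float64(333.65373447921297))]
```

View pics/f.png

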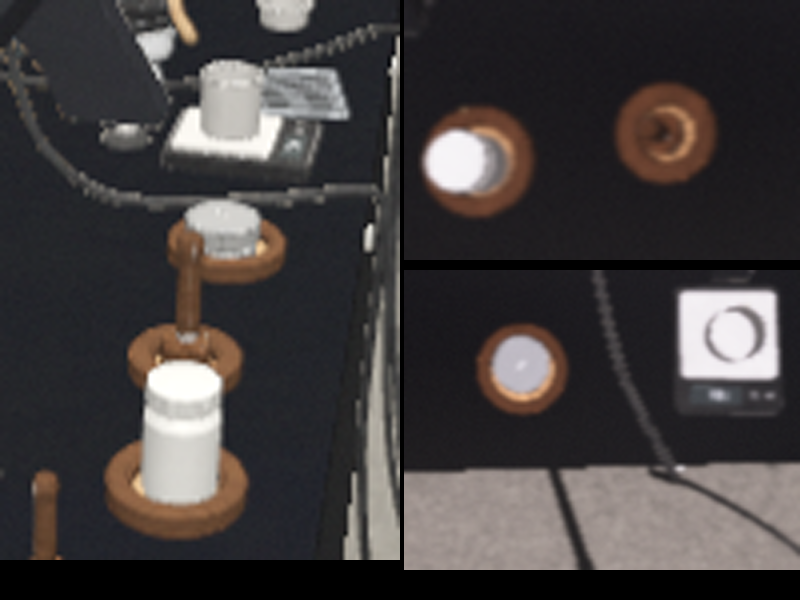

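The final views show the tub, needle tool and leveller seated in their own holders. The cup stands on the pan within a few mm of its middle. I'm handing it in.

```bash
python3 -c "from workcell import bot;print(bot.job_done())"
```

```text
the job is handed in; nothing more can be done
None
```

The job is handed in: the leveller, tub and needle tool are seated in their own holders, and the dosing cup stands on the scale's pan about 4 mm from the middle; seating the leveller briefly pushed the wrist force to 91 N, under the 120 N limit.

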